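# Find the tight spot of a linear slide and park the carriage clear of it

### The arm

A 6-joint arm with a two-finger parallel gripper is mounted at the origin on a cart in front of the work surface, level with it; the furniture and walls round the work are solid. World frame = base frame: x ahead of the robot, y to its left, z up, the work surface at z = 0. Lengths are in m, angles in rad, forces in N, time in s.
With the tool pointing down it reaches from about 0.4 to 0.925 m from the base axis. Payload 3.4 kg.
Tool frame: the origin (TCP) lies midway between the tips of the shut fingers; the grasp point (between the pads) lies 19 mm behind it; z points along the fingers, y is the line along which they close (so a half turn about z gives the same grasp; the last joint's range is limited). The gripper opens to 85 mm and grips with 20 to 120 N. Pads are 22 mm wide; open, the fingers measure 114 mm over their backs; the gripper's body (76 mm by 85 mm) begins 54 mm behind the grasp point. The pads swing forward as they close: fully open they stand 13 mm farther back than shut.
Start: joints at [1.075, 0.307, 1.506, -0, 1.328, -0.073], TCP at [0.235, 0.525, 0.231] pointing down, gripper open.
Joint ranges: [-3.12, 3.12], [-1.05, 2.28], [0.14, 2.33], [-1.42, 4.57], [0.1, 2.73], [-2.68, 2.68]. Speed limits (rad/s): [2.57, 2.57, 3.14, 3.14, 3.14, 3.14].

### API

Orientations are given as [roll, pitch, yaw] about the fixed x, y, z axes, in that order (R = Rz(yaw) Ry(pitch) Rx(roll)).
In Python, from workcell import manip, snapshot, camera_model, finish_job gives the robot as it stands.
- The arm moves only by the tool carry_out, never from a script. Its argument "targets" is a list of rows, each a list of 3 entries, a list of its own where there are three numbers: the closure, from -1 (fully open) to 1 (shut), then the shift along the world's x, y, z in cm, then the turn, a rotation vector about the world's x, y, z in rad. A call has exactly 8 rows; each row is the pose to reach, as a shift and turn from the pose commanded when the call began; what a row does not reach only later rows make up. A row lasts 1/8 s, in which the tool goes at most 62.5 mm and 10.7 degrees, less where a joint would pass 70% of its speed; a pose out of reach is approached as far as the arm can. A call with a gripper value outside its range is refused whole. The fingers move at their own pace and stop on an object; "force" is the grip in N (left out, the last holds). Time passes only in rows, so rows that repeat a pose let the fingers close, or fill a call up. It gives the time, the measured TCP pose, the force, the opening and the grip force at its end, in the units of the state.
- manip.observe(): the state, without advancing time (a new reading comes with each control period).
- snapshot(name): name is "side" or "top" or "wrist"; returns the picture (400x640x3 uint8, red, green, blue); there is no depth.
- camera_model(name): a dict with "vertical_fov" (degrees; the focal length in pixels is half the picture's height over the tangent of half this angle, whatever the lens; pixels are square), "cx", "cy" (the principal point, pixels), "rvec" (rotation vector, rad) and "tvec" (3), from world to camera coordinates, as OpenCV has them. Camera axes: x right, y down, z forward; pixel columns grow to the right and rows downward; lengths in m; the calibration is good to about 2 mm. A picture is of the moment at which its call begins: read the wrist's pose just before it. camera_model takes no time and is no camera call; for the wrist camera it gives the pose at the moment of the call.
- finish_job(): hands the job in; it is judged then, once.
The state is a dict: "clock": time; "joints": joint angles; "joint_vel": joint speeds; "joint_efforts": joint torques, N m; "tcp_pos": TCP position; "tool_rot": TCP orientation; "contact_force": force on the tool from outside, world axes, zero at the start; "wrist_torque": the same for the moment, N m; "width": finger opening in m; "finger_force": force on a finger pad.
Only numpy, scipy, OpenCV 4.12 (cv2) and the standard library are available. Lean on these libraries where they do the work, as an engineer would, in place of code of your own. Each camera call takes 0.05 s, during which the arm holds its last target. There are 200 camera calls.

### The job

Take the carriage of the linear slide by its grip and slide it along the rail so that it pushes the small marker clip ahead of it, until you feel the carriage come up against the rail's hidden tight spot; press against the tight spot firmly enough to be sure of it (about 8 N beyond the normal drag), but never force it with 15 N or more. Then back the carriage off so that a gap of about 20 mm is left between it and the clip, and let go. Do not touch the clip yourself, so that it stays where the carriage left it, and leave the tin, the bearing and the steel block where they are.

Things in the scene. Friction and masses are not known exactly. Their poses are not given: they have to be found in the camera images.
- rail: Fixed steel guide rail, 24 mm wide, top 34 mm above the bench, on a flat grey base plate 110 x 400 x 12 mm with a dark end block (48 mm high) at each end. Origin: middle of the slide, at bench height; z up, y along the rail: +y is the way to slide (from carriage to clip). A tight spot that cannot be seen lies somewhere along it, beyond where the clip starts.
- carriage: Steel carriage on the rail, 62 mm wide, 70 mm long along the rail, top 49 mm above the bench. Origin: under its middle, at bench height; axes as the rail's. It only slides along the rail, with 2 to 3 N of drag (1 to 2 N more while pushing the clip). At the tight spot come a further 2.5 N at once, then about 0.8 N more per mm pressed in.
- carriage_grip (a point): Where to grip: in the middle of the carriage's black upright grip block, 73 mm above the bench. The block is 22 mm thick along the rail, 34 mm wide across it, and stands free from 51 to 90 mm above the bench; it can be pinched from above either way round. The carriage meets the tight spot 90 to 215 mm along +y from where it starts.
- carriage_front (a point): Middle of the upper edge of the carriage's front face (the face towards the clip), 35 mm along +y of the rail from the grip, 48 mm above the bench.
- marker_clip: Small dark steel clip straddling the rail ahead of the carriage, 56 mm wide, 18 mm long along the rail, top 48 mm above the bench, with a thin pointer to the scale. Origin: under its rear face, at bench height; axes as the rail's. It slides with about 1.2 N of drag and stays where it is left; the carriage pushes it but cannot pull it back.
- marker_rear (a point): On the plane of the clip's rear face (the face towards the carriage), above the rail's middle, 48 mm above the bench. The distance from carriage_front to this point is the gap; it is 0 when they touch.
- grease_tin: Loose round tin, 66 mm across, 46 mm high, on the bench on the far side of the slide. Origin at its underside. Bystander.
- bearing: Loose ball bearing, 52 mm across, 15 mm high, lying flat on the bench on the far side. Origin at its underside. Bystander.
- steel_block: Loose steel block with a hole in its top, 40 x 60 x 39 mm, on the bench on the near side. Origin at its underside. Bystander.

How it is judged:
On the way:
1. the carriage is pressed against the tight spot with at least 4 N (beyond the normal drag) (contact force between carriage and rail above 4 N), for 0.1 s.
At the end, for the whole second after the job is handed in: The carriage stands still and free of the tight spot, with a gap of 13 to 27 mm between its front face and the rear face of the marker clip, which is still where the carriage had pushed it (distance between carriage_front and marker_rear between 0.013 and 0.027 m and contact force between carriage and rail below 0.5 N and linear speed of each of carriage, marker_clip below 0.005 m/s); the robot touches nothing.
It fails at once if the carriage is forced against the tight spot with more than 15 N (contact force between carriage and rail above 15 N).
It fails at once if the robot touches the marker clip (contact force between any of the fingers, the arm and marker_clip above 0.5 N).
It fails at once if the grease tin is moved by more than 15 mm (distance of grease_tin from where it was at the start of the episode above 0.015 m).
It fails at once if the bearing is moved by more than 15 mm (distance of bearing from where it was at the start of the episode above 0.015 m).
It fails at once if the steel block is moved by more than 15 mm (distance of steel_block from where it was at the start of the episode above 0.015 m).
It also fails if it takes over 51 s, if anything falls off the work surface, if the arm or the gripper's body presses on something with over 40 N, if the wrist force passes 120 N, or if a joint passes its speed limit or range.

## Working session

There is one attempt and no reset: what is moved stays moved. The work goes in short steps, Python scripts to look and compute and a tool call to move; the robot and the scene stay as the last step left them, time stands still between calls to the robot, and variables do not carry over. Pictures are saved under pics/ and viewed, at most 10 in all, crops included, and the job is handed in when it is done.

Besides the shell and the picture viewer there is one more tool, called after "Emit:" as name(argument=value, ...), one argument or row to a line, values as JSON. carry_out: Moves the arm, as the interface text tells. Its arguments: {"type":"object","properties":{"targets":{"type":"array"},"force":{"type":"number"}},"required":["targets"]}

```bash
mkdir -p pics
cat > h.py <<'E'
import numpy as np, cv2
from workcell import manip, snapshot, camera_model, finish_job
def K(m):
    f=200/np.tan(np.radians(m["vertical_fov"])/2); return np.array([[f,0,m["cx"]],[0,f,m["cy"]],[0,0,1]])
def ray(m,uv,z):
    R=cv2.Rodrigues(np.array(m["rvec"],float))[0]; c=-R.T@np.array(m["tvec"],float)
    d=R.T@np.linalg.inv(K(m))@np.array([uv[0],uv[1],1.0]); return c+d*(z-c[2])/d[2]
def proj(m,p):
    return cv2.projectPoints(np.array(p,float).reshape(-1,1,3),np.array(m["rvec"],float),np.array(m["tvec"],float),K(m),None)[0].reshape(-1,2)
def snap(n,f):
    m=camera_model(n); im=np.array(snapshot(n)); cv2.imwrite("pics/"+f,im[:,:,::-1]); return m,im
E
python3 - <<'E'
from h import *
for n in("top","side"):
    m,_=snap(n,n+"0.png"); print(m)
s=manip.observe(); print(s)
E
```

```text
{'vertical_fov': 51.70777779070744, 'cx': 320.46045536979454, 'cy': 199.3429730525119, 'rvec': array([ 2.22491334, -2.16396287,  0.04392942]), 'tvec': array([-0.18317443,  0.53300139,  0.91064551])}
{'vertical_fov': 45.12546154566742, 'cx': 325.31855192812634, 'cy': 206.94390120478482, 'rvec': array([ 1.98740791, -0.00395617, -0.01412609]), 'tvec': array([-0.53056258,  0.00875323,  1.06261128])}
{'clock': 0.1, 'joints': array([ 1.07549329e+00,  3.07493015e-01,  1.50755435e+00,  6.05915978e-06,
        1.32838979e+00, -7.34447508e-02]), 'joint_vel': array([-0.00080267, -0.00086426, -0.00274756, -0.00175194, -0.00011681,
        0.00078841]), 'joint_efforts': array([-3.98414259e-04, -4.58529711e+01, -2.52607584e+01, -1.05406580e-04,
        5.61444453e-03, -5.69151553e-06]), 'tcp_pos': array([0.23512917, 0.52403857, 0.23047174]), 'tool_rot': array([-3.13975356e+00, -1.41210188e-04,  2.71973278e+00]), 'contact_force': array([ 0.3760043 , -0.73495938,  0.2770564 ]), 'wrist_torque': array([-0.01443709, -0.04657347,  0.02009644]), 'finger_force': 0.0, 'width': 0.08539615838898579}
```

View pics/top0.png

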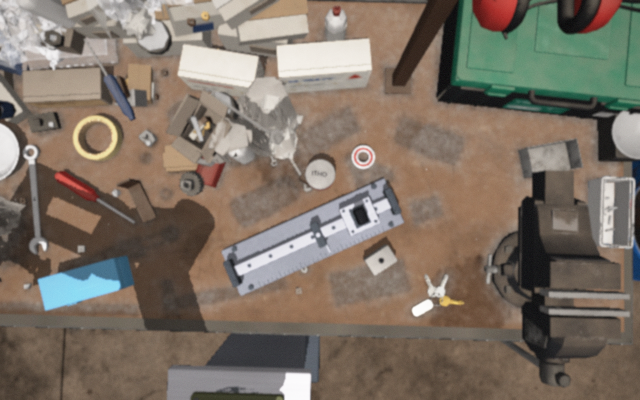

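View pics/side0.png

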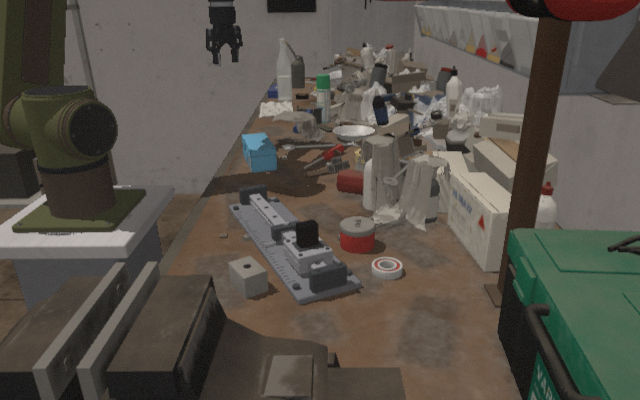

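Top view: the carriage is at about (360,215) with its black grip, the clip at (318,232), and the end blocks at (232,272) and (392,192). So +y of the rail points to the left and down in the picture. The tin is at (320,173), the bearing at (363,156) and the steel block at (380,260).

Run:
```python
from h import *
m=camera_model("top"); im=cv2.imread("pics/top0.png")
c=cv2.resize(im[165:305,210:415],None,fx=3.9,fy=3.9,interpolation=cv2.INTER_CUBIC); cv2.imwrite("pics/crop.png",c)
# grip block: dark blob
g=cv2.cvtColor(im,cv2.COLOR_BGR2GRAY); k=(g<45).astype(np.uint8)
n,l,s,ce=cv2.connectedComponentsWithStats(k)
for i in range(1,n):
    if s[i,4]>15 and 215<ce[i][0]<410 and 175<ce[i][1]<300: print(ce[i],s[i])
for nm,uv,z in[("grip",(361,215),.09),("clip",(318,232),.048),("eb+",(232,272),.048),("eb-",(392,192),.048)]:
    print(nm,ray(m,uv,z))
```

```text
[360.11111111 214.84795322] [353 206  15  18 171]
grip [ 0.50455701 -0.25246915  0.09      ]
clip [ 0.46612794 -0.16525216  0.048     ]
eb+ [0.3759157  0.01571038 0.048     ]
eb- [ 0.55622581 -0.32167954  0.048     ]
```

View pics/crop.png

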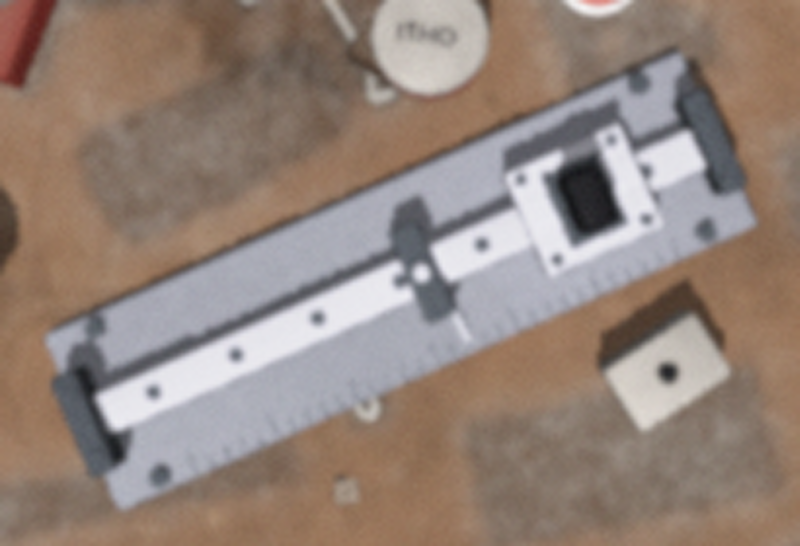

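The crop shows the carriage's screws at crop (520,178), (611,139), (646,218) and (557,259), and the grip top at (588,197). The clip is at (422,262), and the end blocks are at (88,424) and (713,138).

Run:
```python
from h import *
m=camera_model("top")
P=lambda u,v,z: ray(m,((u+.5)/3.9-.5+210,(v+.5)/3.9-.5+165),z)
g=P(588,197,.09); c=np.mean([P(u,v,.049) for u,v in[(520,178),(611,139),(646,218),(557,259)]],0)
a=P(713,138,.048);b=P(88,424,.048); d=(b-a)[:2]; L=np.linalg.norm(d); d/=L
n=np.array([d[1],-d[0]])
print("grip",g,"carr",c,"eb",a,b,"L",L,"dir",d,"ang",np.arctan2(d[1],d[0]))
for q in(g,c,P(422,262,.048)): print("along",(q-a)[:2]@d,"off",(q-a)[:2]@n)
s=manip.observe(); yaw=s["tool_rot"][2]
want=np.arctan2(d[1],d[0])-np.pi/2  # closing line across
print("turn for across",(want-(yaw-np.pi/2)+np.pi/2)%np.pi-np.pi/2)
print("shift cm",(g-s["tcp_pos"])*100)
```

```text
grip [ 0.50423522 -0.25124721  0.09      ] carr [ 0.50382395 -0.2525058   0.049     ] eb [ 0.53903229 -0.32298239  0.048     ] [0.37307902 0.01519186 0.048     ] L 0.37669922889738044 dir [-0.4405458   0.89773014] ang 2.027002885691882
along 0.0797285350953258 off 0.0003642526275932716
along 0.07877984366155097 off -0.0005594215876003648
along 0.17387100325167598 off 0.004560450118357346
turn for across -0.692729894122301
shift cm [ 26.91060472 -77.5285789  -14.04717384]
```

Emit:
carry_out(
  targets=[
    [-0.2,[3,-4,0],[0,0,-0.09]],
    [-0.2,[7,-9,0],[0,0,-0.18]],
    [-0.2,[11,-14,0],[0,0,-0.27]],
    [-0.2,[15,-19,0],[0,0,-0.36]],
    [-0.2,[19,-24,0],[0,0,-0.45]],
    [-0.2,[22,-29,0],[0,0,-0.54]],
    [-0.2,[24,-34,0],[0,0,-0.62]],
    [-0.2,[25,-40,0],[0,0,-0.69]],
  ],
  force=60,
)

```text
clock: 1.1
tcp_pos: [0.4866, 0.1229, 0.2309]
tool_rot: [3.141, 0.0, 2.028]
contact_force: [0.8, 0.7, 0.5]
width: 0.0508
finger_force: 0.0
```

Emit:
carry_out(
  targets=[
    [-0.2,[0,-6,0],[0,0,0]],
    [-0.2,[0.5,-12,0],[0,0,0]],
    [-0.2,[1,-18,0],[0,0,0]],
    [-0.2,[1.3,-24,-1],[0,0,0]],
    [-0.2,[1.6,-30,-2],[0,0,0]],
    [-0.2,[1.9,-36,-3],[0,0,0]],
    [-0.2,[1.9,-37.6,-4],[0,0,0]],
    [-0.2,[1.9,-37.6,-4],[0,0,0]],
  ],
)

```text
clock: 2.1
tcp_pos: [0.5033, -0.2515, 0.1898]
tool_rot: [-3.14, -0.003, 2.028]
contact_force: [0.2, 0.5, -0.4]
width: 0.0514
finger_force: 0.0
```

Run:
```python
from h import *
s=manip.observe(); print({k:s[k] for k in("clock","tcp_pos","tool_rot","width","contact_force","joints")})
m,im=snap("wrist","w1.png")
print(proj(m,[[.504,-.252,.09],[.504-.035*.4405,-.252+.035*.898,.048]]), ray(m,(320,200),.09))
```

```text
{'clock': 2.1, 'tcp_pos': array([ 0.50332886, -0.25148071,  0.18980405]), 'tool_rot': array([-3.14006949, -0.0032893 ,  2.02757842]), 'width': 0.051368354923826805, 'contact_force': array([ 0.22850299,  0.46774398, -0.43971266]), 'joints': array([-5.38765798e-01,  3.26286159e-01,  1.58931418e+00,  5.42788047e-04,
        1.22958094e+00, -9.95732945e-01])}
[[323.07210964 203.99815592]
 [322.92161286 152.86384669]] [ 0.50037194 -0.25011612  0.09      ]
```

View pics/w1.png

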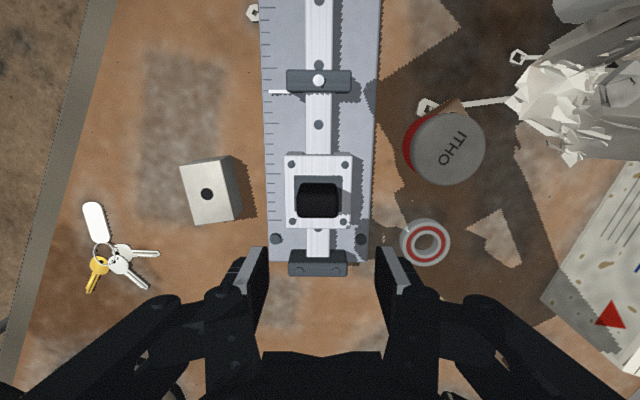

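The wrist view shows the grip block at (318,200), within about 3 mm of the prediction (323,204). The rail runs upright in the picture, and the clip is at (319,81). I'll descend with a small correction and close.

Emit:
carry_out(
  targets=[
    [-0.2,[-0.2,0,-3],[0,0,0]],
    [-0.2,[-0.2,0,-6],[0,0,0]],
    [-0.2,[-0.2,0,-9],[0,0,0]],
    [-0.2,[-0.2,0,-11],[0,0,0]],
    [-0.2,[-0.2,0,-12.5],[0,0,0]],
    [-0.2,[-0.2,0,-13.2],[0,0,0]],
    [-0.2,[-0.2,0,-13.2],[0,0,0]],
    [0.1,[-0.2,0,-13.2],[0,0,0]],
  ],
  force=60,
)

```text
clock: 3.15
tcp_pos: [0.5017, -0.252, 0.0601]
tool_rot: [-3.14, 0.001, 2.031]
contact_force: [-2.4, -1.5, 1.5]
width: 0.0384
finger_force: 0.8
```

Emit:
carry_out(
  targets=[
    [0.3,[0,0,0],[0,0,0]],
    [0.6,[0,0,0],[0,0,0]],
    [1,[0,0,0],[0,0,0]],
    [1,[0,0,0],[0,0,0]],
    [1,[0,0,0],[0,0,0]],
    [1,[0,0,0],[0,0,0]],
    [1,[0,0,0],[0,0,0]],
    [1,[0,0,0],[0,0,0]],
  ],
)

```text
clock: 4.15
tcp_pos: [0.4997, -0.2528, 0.0606]
tool_rot: [-3.137, 0.0, 2.03]
contact_force: [-8.9, -4.9, 6.7]
width: 0.0333
finger_force: 60.7
```

Emit:
carry_out(
  targets=[
    [1,[-0.5,0.4,0.3],[0,0,0]],
    [1,[-1.0,1.5,0.3],[0,0,0]],
    [1,[-1.7,2.8,0.3],[0,0,0]],
    [1,[-2.4,4.3,0.3],[0,0,0]],
    [1,[-3.1,5.6,0.3],[0,0,0]],
    [1,[-3.6,6.7,0.3],[0,0,0]],
    [1,[-3.9,7.3,0.3],[0,0,0]],
    [1,[-3.9,7.3,0.3],[0,0,0]],
  ],
)

```text
clock: 5.15
tcp_pos: [0.4624, -0.1757, 0.0608]
tool_rot: [-3.141, -0.004, 2.03]
contact_force: [4.7, 2.8, -27.4]
width: 0.0329
finger_force: 63.7
```

```bash
cat > f.py <<'E'
from h import *
s=manip.observe(); d=np.array([-.4405,.8977]); n=np.array([d[1],-d[0]])
p=s["tcp_pos"][:2]-np.array([.4997,-.2528]); f=s["contact_force"][:2]
print(s["clock"],"along",p@d*1e3,"off",p@n*1e3,"F along",f@d,"across",f@n,s["contact_force"],s["tcp_pos"])
E
python3 f.py
```

```text
5.15 along 85.63838857075132 off 0.42977399234352415 F along 0.48157081482321545 across 5.43012890030884 [  4.66293523   2.82454471 -27.37053409] [ 0.46235857 -0.17572582  0.06077853]
```

Emit:
carry_out(
  targets=[
    [1,[0.05,0.13,-0.12],[0,0,0]],
    [1,[0.0,0.22,-0.24],[0,0,0]],
    [1,[-0.04,0.31,-0.24],[0,0,0]],
    [1,[-0.09,0.4,-0.24],[0,0,0]],
    [1,[-0.13,0.49,-0.24],[0,0,0]],
    [1,[-0.17,0.58,-0.24],[0,0,0]],
    [1,[-0.22,0.67,-0.24],[0,0,0]],
    [1,[-0.26,0.76,-0.24],[0,0,0]],
  ],
)

```text
clock: 6.15
tcp_pos: [0.4608, -0.1721, 0.0606]
tool_rot: [-3.141, 0.002, 2.03]
contact_force: [-2.8, -5.3, -5.1]
width: 0.0332
finger_force: 66.6
```

```bash
python3 f.py
```

```text
6.15 along 89.60024557926987 off 0.6423210054036251 F along -3.53190740672772 across -4.857176329698865 [-2.80474691 -5.3106811  -5.14873552] [ 0.46080403 -0.17207529  0.06063272]
```

Emit:
carry_out(
  targets=[
    [1,[-0.09,0.07,0.04],[0,0,0]],
    [1,[-0.13,0.16,0.04],[0,0,0]],
    [1,[-0.18,0.25,0.04],[0,0,0]],
    [1,[-0.22,0.34,0.04],[0,0,0]],
    [1,[-0.27,0.43,0.04],[0,0,0]],
    [1,[-0.31,0.52,0.04],[0,0,0]],
    [1,[-0.36,0.61,0.04],[0,0,0]],
    [1,[-0.4,0.7,0.04],[0,0,0]],
  ],
)

```text
clock: 7.15
tcp_pos: [0.4569, -0.164, 0.0606]
tool_rot: [-3.142, 0.001, 2.03]
contact_force: [-2.3, -4.4, -5.1]
width: 0.0328
finger_force: 66.6
```

```bash
python3 f.py
```

```text
7.15 along 98.53424812124418 off 0.7064935912911473 F along -2.8816977335562104 across -4.023198446358002 [-2.34245866 -4.35953077 -5.10664881] [ 0.45692584 -0.16402621  0.06062423]
```

Emit:
carry_out(
  targets=[
    [1,[-0.06,0.1,0],[0,0,0]],
    [1,[-0.11,0.2,0],[0,0,0]],
    [1,[-0.16,0.3,0],[0,0,0]],
    [1,[-0.2,0.4,0],[0,0,0]],
    [1,[-0.25,0.5,0],[0,0,0]],
    [1,[-0.3,0.6,0],[0,0,0]],
    [1,[-0.35,0.7,0],[0,0,0]],
    [1,[-0.4,0.8,0],[0,0,0]],
  ],
)

```text
clock: 8.15
tcp_pos: [0.453, -0.1559, 0.0606]
tool_rot: [3.141, 0.001, 2.03]
contact_force: [-2.0, -4.1, -3.1]
width: 0.0332
finger_force: 66.8
```

```bash
python3 f.py
```

```text
8.15 along 107.5502948247584 off 0.7765404203213642 F along -2.8493277070185514 across -3.593265929939899 [-1.97073213 -4.14106629 -3.12357913] [ 0.45301679 -0.15590088  0.06060819]
```

Emit:
carry_out(
  targets=[
    [1,[-0.05,0.1,0],[0,0,0]],
    [1,[-0.1,0.2,0],[0,0,0]],
    [1,[-0.15,0.3,0],[0,0,0]],
    [1,[-0.2,0.4,0],[0,0,0]],
    [1,[-0.25,0.5,0],[0,0,0]],
    [1,[-0.3,0.6,0],[0,0,0]],
    [1,[-0.35,0.7,0],[0,0,0]],
    [1,[-0.4,0.8,0],[0,0,0]],
  ],
)

```text
clock: 9.15
tcp_pos: [0.4492, -0.1479, 0.0606]
tool_rot: [3.141, 0.001, 2.03]
contact_force: [-1.9, -4.7, 0.6]
width: 0.0329
finger_force: 67.4
```

```bash
python3 f.py
```

```text
9.15 along 116.46577483862187 off 0.8579694951192071 F along -3.350741331780159 across -3.7804915387866056 [-1.91792687 -4.67370849  0.61442002] [ 0.44916225 -0.14786083  0.06061082]
```

Emit:
carry_out(
  targets=[
    [1,[-0.05,0.1,0],[0,0,0]],
    [1,[-0.1,0.2,0],[0,0,0]],
    [1,[-0.15,0.3,0],[0,0,0]],
    [1,[-0.2,0.4,0],[0,0,0]],
    [1,[-0.25,0.5,0],[0,0,0]],
    [1,[-0.3,0.6,0],[0,0,0]],
    [1,[-0.35,0.7,0],[0,0,0]],
    [1,[-0.4,0.8,0],[0,0,0]],
  ],
)

```text
clock: 10.15
tcp_pos: [0.4453, -0.1399, 0.0606]
tool_rot: [3.141, 0.001, 2.03]
contact_force: [-1.3, -4.0, 5.0]
width: 0.0327
finger_force: 67.9
```

Emit:
carry_out(
  targets=[
    [1,[-0.05,0.1,0.02],[0,0,0]],
    [1,[-0.1,0.2,0.04],[0,0,0]],
    [1,[-0.15,0.3,0.05],[0,0,0]],
    [1,[-0.2,0.4,0.05],[0,0,0]],
    [1,[-0.25,0.5,0.05],[0,0,0]],
    [1,[-0.3,0.6,0.05],[0,0,0]],
    [1,[-0.35,0.7,0.05],[0,0,0]],
    [1,[-0.4,0.8,0.05],[0,0,0]],
  ],
)

```text
clock: 11.15
tcp_pos: [0.4412, -0.1316, 0.0606]
tool_rot: [3.141, 0.0, 2.03]
contact_force: [3.4, -1.9, -7.4]
width: 0.0332
finger_force: 66.5
```

Emit:
carry_out(
  targets=[
    [1,[-0.05,0.1,0],[0,0,0]],
    [1,[-0.1,0.2,0],[0,0,0]],
    [1,[-0.15,0.3,0],[0,0,0]],
    [1,[-0.2,0.4,0],[0,0,0]],
    [1,[-0.25,0.5,0],[0,0,0]],
    [1,[-0.3,0.6,0],[0,0,0]],
    [1,[-0.35,0.7,0],[0,0,0]],
    [1,[-0.4,0.8,0],[0,0,0]],
  ],
)

```text
clock: 12.15
tcp_pos: [0.4374, -0.1236, 0.0607]
tool_rot: [3.141, 0.0, 2.03]
contact_force: [5.5, -1.5, -8.4]
width: 0.033
finger_force: 66.1
```

Emit:
carry_out(
  targets=[
    [1,[-0.02,0.1,0],[0,0,0]],
    [1,[-0.07,0.2,0],[0,0,0]],
    [1,[-0.12,0.3,0],[0,0,0]],
    [1,[-0.17,0.4,-0.03],[0,0,0]],
    [1,[-0.22,0.5,-0.03],[0,0,0]],
    [1,[-0.27,0.6,-0.03],[0,0,0]],
    [1,[-0.32,0.7,-0.03],[0,0,0]],
    [1,[-0.36,0.8,-0.03],[0,0,0]],
  ],
)

```text
clock: 13.15
tcp_pos: [0.4336, -0.1158, 0.0606]
tool_rot: [3.141, 0.0, 2.03]
contact_force: [4.5, -1.8, -5.8]
width: 0.0325
finger_force: 66.3
```

Emit:
carry_out(
  targets=[
    [1,[-0.04,0.1,0],[0,0,0]],
    [1,[-0.09,0.2,0],[0,0,0]],
    [1,[-0.14,0.3,0],[0,0,0]],
    [1,[-0.19,0.4,0],[0,0,0]],
    [1,[-0.24,0.5,0],[0,0,0]],
    [1,[-0.29,0.6,0],[0,0,0]],
    [1,[-0.34,0.7,0],[0,0,0]],
    [1,[-0.38,0.8,0],[0,0,0]],
  ],
)

```text
clock: 14.15
tcp_pos: [0.4298, -0.1078, 0.0606]
tool_rot: [3.141, 0.0, 2.03]
contact_force: [4.9, -1.6, -6.6]
width: 0.0333
finger_force: 66.4
```

Emit:
carry_out(
  targets=[
    [1,[-0.04,0.1,0],[0,0,0]],
    [1,[-0.09,0.2,0],[0,0,0]],
    [1,[-0.14,0.3,0],[0,0,0]],
    [1,[-0.19,0.4,0],[0,0,0]],
    [1,[-0.24,0.5,0],[0,0,0]],
    [1,[-0.29,0.6,0],[0,0,0]],
    [1,[-0.34,0.7,0],[0,0,0]],
    [1,[-0.38,0.8,0],[0,0,0]],
  ],
)

```text
clock: 15.15
tcp_pos: [0.4259, -0.0998, 0.0606]
tool_rot: [3.141, 0.0, 2.03]
contact_force: [5.6, -0.9, -5.5]
width: 0.0327
finger_force: 66.4
```

Emit:
carry_out(
  targets=[
    [1,[-0.04,0.1,0],[0,0,0]],
    [1,[-0.09,0.2,0],[0,0,0]],
    [1,[-0.14,0.3,0],[0,0,0]],
    [1,[-0.19,0.4,0],[0,0,0]],
    [1,[-0.24,0.5,0],[0,0,0]],
    [1,[-0.29,0.6,0],[0,0,0]],
    [1,[-0.34,0.7,0],[0,0,0]],
    [1,[-0.38,0.8,0],[0,0,0]],
  ],
)

```text
clock: 16.15
tcp_pos: [0.4221, -0.0918, 0.0606]
tool_rot: [3.141, 0.0, 2.03]
contact_force: [4.9, -1.8, -6.3]
width: 0.0328
finger_force: 66.5
```

Emit:
carry_out(
  targets=[
    [1,[-0.04,0.1,0],[0,0,0]],
    [1,[-0.09,0.2,0],[0,0,0]],
    [1,[-0.14,0.3,0],[0,0,0]],
    [1,[-0.19,0.4,0],[0,0,0]],
    [1,[-0.24,0.5,0],[0,0,0]],
    [1,[-0.29,0.6,0],[0,0,0]],
    [1,[-0.34,0.7,0],[0,0,0]],
    [1,[-0.38,0.8,0],[0,0,0]],
  ],
)

```text
clock: 17.15
tcp_pos: [0.4187, -0.0849, 0.0606]
tool_rot: [3.141, 0.002, 2.03]
contact_force: [6.0, -6.2, -7.5]
width: 0.0328
finger_force: 66.3
```

The along-rail force jumped from 3.6 to 8.2 N, so this is the tight spot. I'll press about 4 mm more.

Emit:
carry_out(
  targets=[
    [1,[-0.04,0.09,0],[0,0,0]],
    [1,[-0.09,0.18,0],[0,0,0]],
    [1,[-0.13,0.27,0],[0,0,0]],
    [1,[-0.18,0.36,0],[0,0,0]],
    [1,[-0.18,0.36,0],[0,0,0]],
    [1,[-0.18,0.36,0],[0,0,0]],
    [1,[-0.18,0.36,0],[0,0,0]],
    [1,[-0.18,0.36,0],[0,0,0]],
  ],
)

```text
clock: 18.15
tcp_pos: [0.4173, -0.0818, 0.0606]
tool_rot: [3.141, 0.003, 2.031]
contact_force: [5.5, -9.2, -9.3]
width: 0.0334
finger_force: 66.2
```

```bash
python3 f.py
```

```text
18.15 along 189.79536387814667 off 1.3364441283290682 F along -10.701553490223716 across 0.8473184776080863 [ 5.4751893  -9.23441306 -9.25232586] [ 0.41728708 -0.08181585  0.06061516]
```

Emit:
carry_out(
  targets=[
    [1,[0.14,-0.3,0],[0,0,0]],
    [1,[0.31,-0.65,0],[0,0,0]],
    [1,[0.48,-1.0,0],[0,0,0]],
    [1,[0.65,-1.35,0],[0,0,0]],
    [1,[0.82,-1.7,0],[0,0,0]],
    [1,[0.96,-1.98,0],[0,0,0]],
    [1,[1.02,-2.08,0],[0,0,0]],
    [1,[1.02,-2.08,0],[0,0,0]],
  ],
)

```text
clock: 19.15
tcp_pos: [0.4259, -0.0999, 0.0606]
tool_rot: [3.141, -0.002, 2.029]
contact_force: [4.0, 3.1, -1.2]
width: 0.0331
finger_force: 67.0
```

```bash
python3 f.py; python3 -c "
from h import *
m,im=snap('top','t2.png')
cv2.imwrite('pics/t2c.png',cv2.resize(im[165:305,210:415,::-1],None,fx=3.9,fy=3.9,interpolation=cv2.INTER_CUBIC))"
```

```text
19.15 along 169.7883893588997 off 1.1279498242651742 F along 1.048307865443494 across 4.94075749652814 [ 3.97391377  3.11776415 -1.15747127] [ 0.42591381 -0.09986966  0.06062343]
```

View pics/t2c.png

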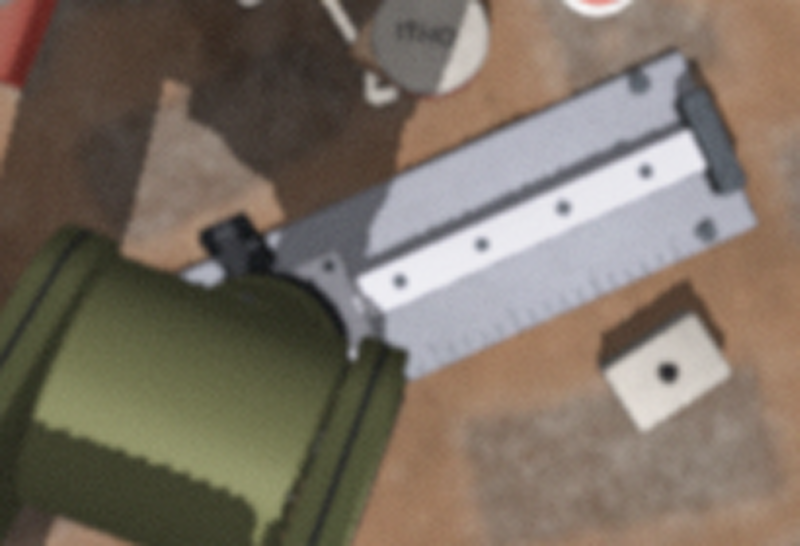

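The arm hides the carriage in this top view, but it has moved back 20.0 mm by the measured TCP. I'll release, lift and check with the wrist camera.

Emit:
carry_out(
  targets=[
    [1,[0.07,0.05,0],[0,0,0]],
    [1,[0.07,0.05,0],[0,0,0]],
    [0.2,[0.07,0.05,0],[0,0,0]],
    [0,[0.07,0.05,0],[0,0,0]],
    [-0.2,[0.07,0.05,0],[0,0,0]],
    [-0.2,[0.07,0.05,0],[0,0,0]],
    [-0.2,[0.07,0.05,0],[0,0,0]],
    [-0.2,[0.07,0.05,0.5],[0,0,0]],
  ],
)

```text
clock: 20.2
tcp_pos: [0.4268, -0.1004, 0.0654]
tool_rot: [-3.141, -0.001, 2.03]
contact_force: [0.6, 0.2, 0.8]
width: 0.0513
finger_force: 0.0
```

Emit:
carry_out(
  targets=[
    [-0.2,[0,0,1],[0,0,0]],
    [-0.2,[0,0,2.5],[0,0,0]],
    [-0.2,[0,0,4.5],[0,0,0]],
    [-0.2,[0,0,7],[0,0,0]],
    [-0.2,[0,0,10],[0,0,0]],
    [-0.2,[0,0,12.5],[0,0,0]],
    [-0.2,[0,0,12.5],[0,0,0]],
    [-0.2,[0,0,12.5],[0,0,0]],
  ],
)

```text
clock: 21.2
tcp_pos: [0.4266, -0.1003, 0.1903]
tool_rot: [-3.141, -0.0, 2.03]
contact_force: [0.5, 0.3, -0.3]
width: 0.0512
finger_force: 0.0
```

```bash
python3 f.py; python3 -c "
from h import *
m,im=snap('wrist','w3.png'); np.savez('w3.npz',**m)"
```

```text
21.2 along 169.07540262201715 off 1.5425095470536165 F along 0.08903194382603445 across 0.5605896887525745 [ 0.46406663  0.32689461 -0.26281785] [ 0.42660009 -0.10032713  0.19033038]
```

View pics/w3.png

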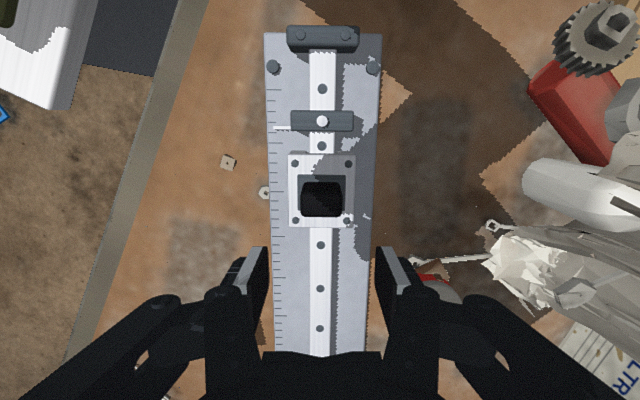

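The wrist view shows the carriage front edge at row 153 and the clip's rear edge at about row 131. At 1.08 px/mm (the carriage's 62 mm width spans 67 px), that is a gap of about 20 mm. The gripper is clear of everything, so I'm handing in.

```bash
python3 -c "
from h import *
print(finish_job())"
```

```text
the job is handed in; nothing more can be done
None
```

The job is handed in: I pressed the carriage against the tight spot with about 7 N beyond drag, backed it off to leave a gap of about 20 mm to the clip, and let go, though the interface returned no verdict.

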